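Set and start the glue timer

ROBOT

A 6-joint arm with a two-finger parallel gripper is mounted at the origin on the work surface. World frame = base frame: x ahead of the robot, y to its left, z up, the work surface at z = 0. Lengths are in mm, angles in degrees, forces in N, time in s.
With the tool pointing down it reaches from about 300 to 850 mm from the base axis. Payload 4.2 kg.
Tool frame: the origin (TCP) lies at the very end of the fingers, on their centre line; the grasp point (between the pads) lies env.grip_point_offset behind it (env.grip_point_offset is the distance from the TCP to the grasp point, in mm); z points along the fingers, y is the direction in which the jaws open and shut (so a half turn about z gives the same grasp; the last joint's range is limited). The gripper opens to 91 mm and grips with 3 to 60 N. Pads are 32 mm wide; open, the fingers measure 118 mm over their backs; the gripper's body (76 mm by 178 mm) begins 60 mm behind the grasp point.
Start: joints at [-73.51, 18.312, 89.639, -0, 72.044, -1.146], TCP at [174.207, -547.992, 213.976] pointing down, gripper open.
Joint ranges: [-177.97, 177.97], [-48.28, 115.42], [12.27, 149.76], [-77.06, 257.06], [2.81, 150.46], [-146.56, 146.56]. Speed limits (degrees/s): [147.25, 147.25, 180, 180, 180, 180].

INTERFACE

Orientations are given as [roll, pitch, yaw] about the fixed x, y, z axes, in that order (R = Rz(yaw) Ry(pitch) Rx(roll)).
In Python, from workcell import env, grab_frame, camera_params gives the robot as it stands. The module is installed in compiled form; this text tells all that it offers.
- The arm moves only by the shell command python3 -m creep 'ROWS' [OPENING] [FORCE]. ROWS is a JSON object of lists of equal length, an entry for each row: "offset": the shift along the tool's x, y, z in m, a list of three; "rotation": the turn, a rotation vector about the tool's x, y, z in degrees, a list of three. A call has 1 to 5 rows; each row shifts and turns the commanded pose from where the row before left it, along the tool's axes as they then stand; what a row does not reach is not made up. A row lasts 1/8 s, in which the tool goes at most 62.5 mm and 10.7 degrees, less where a joint would pass 70% of its speed; a pose out of reach is approached as far as the arm can. A call is refused whole if a number of a shift passes 0.0625 or a number of a turn 10.7, either way. A call with a gripper value outside its range is refused whole. OPENING is the closure, from 0 (fully open) to 1 (shut), set as the call begins (- or left out, the last holds). The fingers move at their own pace and stop on an object; FORCE is the grip in N (left out, the last holds). Time passes only in rows, so rows that do not move let the fingers close. It gives the time, the measured TCP pose, the force and the opening at its end, in the units of the state.
- env.state(): the state, without advancing time (a new reading comes with each control period).
- grab_frame(name): name is "scene" or "top"; returns the picture (420x560x3 uint8, red, green, blue); there is no depth.
- camera_params(name): a dict with "mtx" (3x3 intrinsics, pixels), "R" (3x3) and "t" (3): a world point X has camera coordinates R X + t. Camera axes: x right, y down, z forward; pixel columns grow to the right and rows downward; lengths in mm; the calibration is good to about 2 mm. A picture is of the moment at which its call begins. camera_params takes no time and is no camera call.
- env.job_done(): hands the job in, once; it reports no verdict.
The state is a dict: "time_s": time; "qpos": joint angles; "qvel": joint speeds; "effort": joint torques, N m; "ee_pos": TCP position; "ee_rot": TCP orientation; "force": force on the tool from outside, world axes, zero at the start; "torque": the same for the moment, N m; "gripper_width": finger opening in mm.
Only numpy, scipy, OpenCV 4.12 (cv2) and the standard library are available. Lean on these libraries where they do the work, as an engineer would, in place of code of your own. Each camera call takes 0.05 s, during which the arm holds its last target.

TASK

The boards are glued and clamped, so set the loose bench timer: turn its round knob clockwise until the pointer nib stands in line with the marker tab on the dial, keeping the knob pressed down (gently, never with more than 30 N) so that the light case neither twists nor slides. Once the pointer is set, push in the plunger in the middle of the knob, all the way and gently, to start the timer, and let go. Leave the timer standing where it stood with the pointer on the marker, and disturb nothing else.

Things in the scene. Friction and masses are not known exactly. Their poses are not given: they have to be found in the camera images.
- timer: bench timer: loose grey case 120 x 120 mm, flat top 47 mm above the mat, 0.4 to 0.62 kg, on four rubber feet only 40 mm from its centre axis. Origin: centre of its underside, on the mat; front (dark grille) to its -x, z up. Rigid, without give, so judge the press by force; damaged by a press above 30 N. Its centre and front must stay within 15 mm of where they stood
- timer_front (a point): point on the case's front upper edge, 60 mm in front of the axis, 47 mm above the mat
- knob (a joint): knob angle on the case, rad: 0 = pointer to the case's front, growing clockwise from above (pi/2 = to the case's left, +y); end stop 3.0; stays where left. Stiff (0.24 N m), more than the feet hold under the case's own weight: it turns on the case only while pressed down with some 15 to 20 N, else the case spins with it
- knob_grip (a point): on the knob's axis, 70 mm above the mat, to grip: the knob is a black upright cylinder 40 mm in diameter, from 54 to 86 mm above the mat, standing on a flat skirt disc of 76 mm diameter that turns with it; the skirt's top is 54 mm above the mat, and fingertips can bear down on it
- pointer_tip (a point): end of the white pointer nib at the rim of the skirt, 44 mm from the axis, 51 mm above the mat; turns with the knob
- marker (a joint): angle of the marker tab, rad, counted as for the knob: the pointer is in line with the marker when both joints read the same. Locked: leave it as it is
- marker_tip (a point): inner end of the marker tab, a small dark steel block 10 x 6 x 5 mm lying radially on the dial, 45 to 56 mm from the axis, its top 53 mm above the mat. The point lies 44.5 mm from the axis, so that it coincides with the pointer tip when they are in line; they must end within 5 mm of each other
- plunger (a joint): travel of the start plunger, m: 0 = out, 0.005 = fully in; springs back when let go. It takes 2.4 N to start and 5.4 N to push it fully home; not to be pushed before the pointer is on the marker
- plunger_top (a point): top centre of the plunger, a steel button of 20 mm diameter on the knob's axis, standing 7 mm out of the knob's top, 93 mm above the mat
- mat: flat hardboard bench mat 540 x 770 mm, 6 mm thick, fixed on the bench, on which the timer, the glued boards, the bottle and the tin stand; origin: centre of its underside; its top is 6 mm above the bench top
- glueup: three glued boards, 280 mm long, with two bar clamps across, 80 mm high, fixed behind the timer; origin: centre of the underside
- bottle_mid (a point): white glue bottle, 52 mm diameter, 115 mm tall, stands beside the timer; origin at its centre half-way up
- tin_mid (a point): low round metal tin, 88 mm diameter, 42 mm tall, stands beside the timer; origin at its centre half-way up
- chisel_a_mid (a point): chisel lying on the bench, 240 mm long; origin at its middle
- chisel_b_mid (a point): narrower chisel lying on the bench, 240 mm long; origin at its middle
- mallet_mid (a point): wooden mallet lying on the bench; origin at the centre of its 70 x 140 x 80 mm head
- offcut_mid (a point): wood offcut 120 x 50 x 35 mm; origin at its centre
Mind the look-alikes: they are no part of the job. Of the things that look like the timer, the middle-sized one is meant.

How it is judged (in metres and radians):
On the way, in this order (a step that is already met when the one before it is completed fails the run):
1. the pointer stands at the marker (horizontal distance between pointer_tip and marker_tip below 0.005 m and distance of each of timer, timer_front from where it was at the start of the episode below 0.015 m), for 0.3 s.
2. the start plunger is pushed fully in (value of joint plunger above 0.004 m and horizontal distance between pointer_tip and marker_tip below 0.006 m), for 0.1 s.
At the end, for the whole second after the job is handed in: The pointer tip is within 5 mm of the marker tip, the plunger is out again (under 1 mm), and the timer stands still and level with its centre and its front within 15 mm of where they stood (all of step 1 and value of joint plunger below 0.001 m and angle between timer's own z axis and vertical below 0.05 rad and linear speed of timer below 0.01 m/s); the robot touches nothing.
It fails at once if the timer is pressed on the mat with more than about 30 N besides its weight (contact force between timer and mat above 36 N).
It fails at once if the case twists or slides more than 15 mm from where it stood (distance of any of timer, timer_front from where it was at the start of the episode above 0.015 m).
It fails at once if the timer is tipped (angle between timer's own z axis and vertical above 0.2 rad).
It fails at once if the plunger is pushed in while the pointer is off the marker (value of joint plunger above 0.0035 m and horizontal distance between pointer_tip and marker_tip above 0.009 m).
It fails at once if something else on the bench is shoved more than 20 mm (distance of any of bottle_mid, tin_mid, chisel_a_mid, chisel_b_mid, mallet_mid, offcut_mid from where it was at the start of the episode above 0.02 m).
It also fails if it takes over 64 s, if anything falls off the work surface, if the arm or the gripper's body presses on something with over 40 N, if the wrist force passes 120 N, or if a joint passes its speed limit or range.

## Working session

There is one attempt and no reset: what is moved stays moved. The work goes in short steps, Python scripts to look and compute and a shell command to move; the robot and the scene stay as the last step left them, time stands still between calls to the robot, and variables do not carry over. Pictures are saved under pics/ and viewed, and the job is handed in when it is done.

```bash
mkdir -p pics
python3 - <<'E'
from workcell import env, grab_frame, camera_params
import cv2
for n in("scene","top"):
    cv2.imwrite(f"pics/{n}0.png",cv2.cvtColor(grab_frame(n),cv2.COLOR_RGB2BGR))
    p=camera_params(n);print(n,p)
print(env.state(),env.grip_point_offset)
E
```

```text
scene {'mtx': array([[386.99796963,   0.        , 279.38764404],
       [  0.        , 386.99796963, 207.23928856],
       [  0.        ,   0.        ,   1.        ]]), 'R': array([[-0.70792211,  0.70607666,  0.01737902],
       [ 0.42174177,  0.4423258 , -0.79150601],
       [-0.56655111, -0.55299515, -0.61091424]]), 't': array([ 421.55983305,  -91.98154521, 1512.82360466])}
top {'mtx': array([[478.06054339,   0.        , 282.67286292],
       [  0.        , 478.06054339, 210.93603579],
       [  0.        ,   0.        ,   1.        ]]), 'R': array([[ 5.16679819e-02, -9.98663897e-01,  9.16498188e-04],
       [-9.75815183e-01, -5.06810012e-02, -2.12640929e-01],
       [ 2.12403268e-01,  1.00923948e-02, -9.77129979e-01]]), 't': array([-100.61322553,  474.28238885, 1440.23189061])}
{'time_s': 0.1, 'qpos': array([-7.35112584e+01,  1.83476131e+01,  8.96984881e+01,  3.42459065e-04,
        7.20439743e+01, -1.14588285e+00]), 'qvel': array([-0.00362434, -0.06939008, -0.1165147 , -0.01531724,  0.04217317,
        0.00367432]), 'effort': array([ 1.08231565e-03, -4.13331556e+01, -2.32508808e+01,  7.30280019e-02,
        4.22081212e-02, -5.87793988e-05]), 'ee_pos': array([ 174.07048129, -547.5520347 ,  213.21430093]), 'ee_rot': array([-1.79909949e+02, -2.12688554e-03,  1.76345169e+01]), 'force': array([0.26801018, 1.02159386, 0.09091028]), 'torque': array([ 0.00456767, -0.02402844, -0.02952545]), 'gripper_width': 91.46561974604552} 18.8
```

View pics/scene0.png

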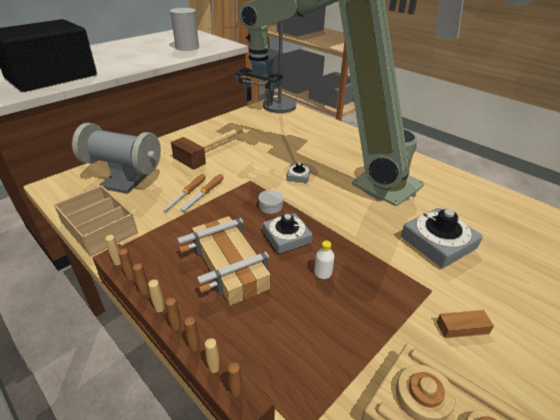

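View pics/top0.png

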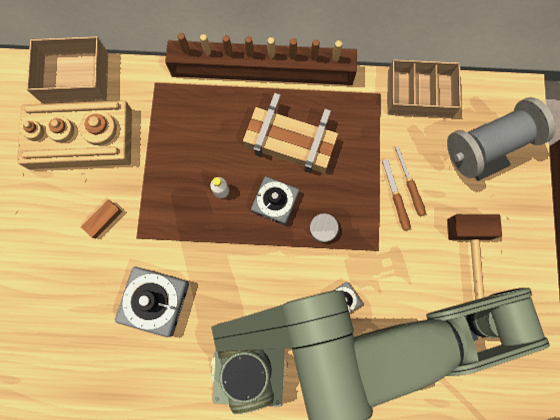

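The scene view shows three timers. The middle-sized one stands on the mat, at top (275,199) and scene (288,230), between the bottle at top (220,187) and the tin at top (324,228). Next I'll zoom in on it.

Run:
```python
import cv2,numpy as np
a=cv2.imread("pics/top0.png")[164:239,235:320]; b=cv2.imread("pics/scene0.png")[195:265,245:330]
a=cv2.resize(a,(800,600),interpolation=cv2.INTER_CUBIC)
cv2.imwrite("pics/z1.png",a)
cv2.imwrite("pics/z2.png",cv2.resize(b,None,fx=8,fy=8,interpolation=cv2.INTER_CUBIC))
```

```text
(no output)
```

View pics/z1.png

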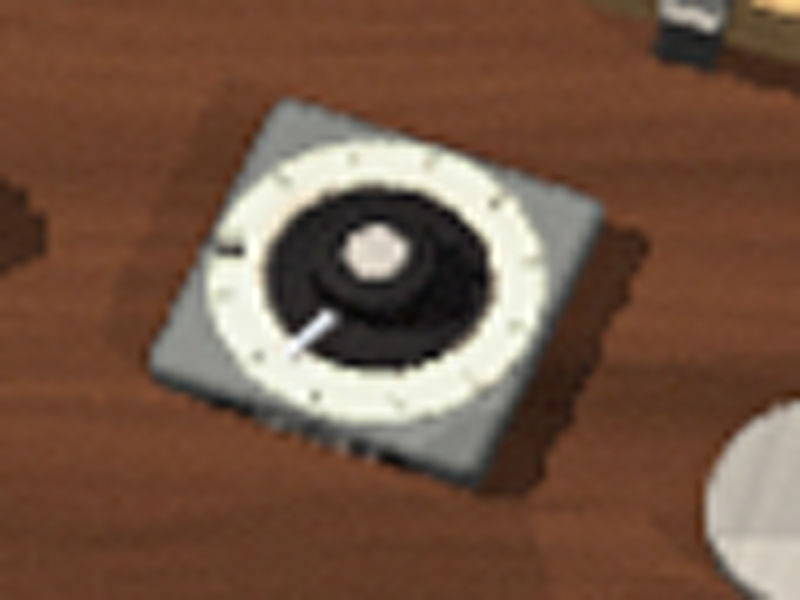

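View pics/z2.png

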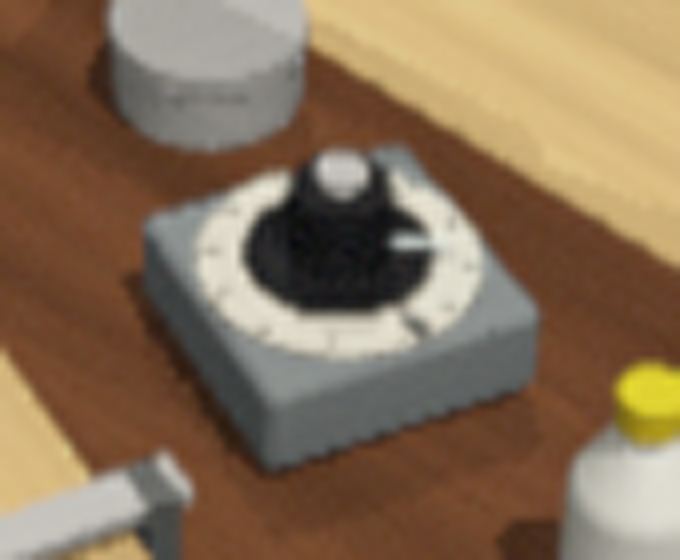

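Top zoom: the pointer nib's end is at about (266.1,208.1), the dark marker tab at about (259.4,195.1) and the plunger at about (274.8,195.2). The grille is on the robot-facing side.

```bash
cat > h.py <<'E'
import numpy as np,cv2
from workcell import env,grab_frame,camera_params
def cast(n,uv,z):
    p=camera_params(n);K=p["mtx"];R=p["R"];t=p["t"]
    d=R.T@np.linalg.solve(K,[uv[0],uv[1],1.]);C=-R.T@t
    return C+d*(z-C[2])/d[2]
def proj(n,X):
    p=camera_params(n);c=p["R"]@np.asarray(X,float)+p["t"];c=p["mtx"]@c;return c[:2]/c[2]
def z2(x,y,f=(800/85,8.),o=(235,164)): return ((x+.5)/f[0]-.5+o[0],(y+.5)/f[1]-.5+o[1])
E
python3 - <<'E'
from h import *
im=cv2.imread("pics/top0.png");hsv=cv2.cvtColor(im,cv2.COLOR_BGR2HSV)
s=hsv[:,:,1];v=hsv[:,:,2]
roi=np.zeros(s.shape,np.uint8);roi[164:239,245:310]=1
m=((s<90)*(v>170)).astype(np.uint8)*roi
c=max(cv2.findContours(m,cv2.RETR_EXTERNAL,cv2.CHAIN_APPROX_NONE)[0],key=cv2.contourArea)
e=cv2.fitEllipse(cv2.convexHull(c));print("dial",e);D=cast("top",e[0],53.5);print(D)
# case quad
g=((s<110)).astype(np.uint8)*0
P=cast("top",z2(375,250),99);print("plunger top",P)
p2=cast("scene",((343+.5)/8-.5+245,(172+.5)/8-.5+195),99);print("plunger scene",p2)
pt=cast("top",z2(293,353),57);mk=cast("top",z2(230,249),59)
ms=cast("scene",((415+.5)/8-.5+245,(325+.5)/8-.5+195),59);ps=cast("scene",((445+.5)/8-.5+245,(242+.5)/8-.5+195),57)
print("ptr",pt,ps,"mk",mk,ms)
for C in(D,P,):
  for a in(pt,ps,mk,ms):
    d=a-C;print(np.degrees(np.arctan2(d[1],d[0])),np.hypot(d[0],d[1]))
cor=[cast("top",z2(*q),53) for q in((152,375),(475,482),(603,208),(285,98))]
print(cor,np.mean(cor,0))
for i in range(4):
  d=cor[(i+1)%4]-cor[i];print(np.degrees(np.arctan2(d[1],d[0])),np.hypot(*d[:2]))
E
```

```text
dial ((274.534912109375, 198.60549926757812), (35.11610794067383, 35.80310821533203), 71.03294372558594)
[516.4688607  -48.45800749  53.5       ]
plunger top [517.20898505 -48.71309544  99.        ]
plunger scene [516.72818393 -46.48500286  99.        ]
ptr [485.15098418 -22.66947792  57.        ] [480.92887212 -23.50777559  57.        ] mk [525.19161145   0.59415504  59.        ] [526.92030604   3.20801199  59.        ]
140.53044320078644 40.569171139605416
144.92989233207055 43.42355190389404
79.9167227362967 49.82169235083472
78.56404092347117 52.71252486622861
140.90991808534534 41.30357651783046
145.210666631228 44.17640481911144
80.80385620188028 49.949246979139744
79.40581092417014 52.82150274072188
[array([474.85326655,  23.61302857,  53.        ]), array([438.05035797, -85.32071823,  53.        ]), array([ 549.75770629, -122.49902843,   53.        ]), array([589.1476528 , -13.66980266,  53.        ])] [512.9522459  -49.46913019  53.        ]
-108.66737082612906 114.98267378593694
-18.408414317271205 117.73172222991175
70.1026454713997 115.73836126428753
161.9336727552364 120.22152982437672
```

```bash
python3 -m creep '{"offset":[[0.047,-0.037,0],[0.048,-0.037,0],[0.048,-0.037,0],[0.048,-0.037,0],[0.048,-0.037,0]],"rotation":[[0,0,0],[0,0,0],[0,0,0],[0,0,0],[0,0,0]]}' 0 20; python3 -m creep '{"offset":[[0.048,-0.037,0],[0.048,-0.037,0],[0.047,-0.037,0],[0.04,-0.03,0],[0,0,0]],"rotation":[[0,0,0],[0,0,0],[0,0,0],[0,0,0],[0,0,0]]}'
```

```text
time_s: 0.72
ee_pos: [346.6, -297.5, 213.8]
ee_rot: [-180.0, -0.0, 17.6]
force: [2.0, -0.5, 1.5]
gripper_width: 91.3
time_s: 1.35
ee_pos: [478.8, -107.0, 213.4]
ee_rot: [-180.0, 0.0, 17.9]
force: [-0.7, -0.3, -0.3]
gripper_width: 91.3
```

```bash
python3 -m creep '{"offset":[[0,0,0],[0,0,0],[0,0,0],[0,0,0],[0,0,0]],"rotation":[[0,0,-10],[0,0,-10],[0,0,-10],[0,0,-10],[0,0,0]]}'
cat > d.py <<'E'
import sys;from h import *
from scipy.spatial.transform import Rotation as Ro
s=env.state();R=Ro.from_euler("xyz",s["ee_rot"],degrees=True)
T=np.array([float(a) for a in sys.argv[1:4]])
print("tool shift mm",R.inv().apply(T-s["ee_pos"]).round(2),s["ee_pos"].round(2),s["ee_rot"].round(2),s["qpos"].round(1),s["force"].round(2),s["torque"].round(3))
E
python3 d.py 516.8 -47.9 150
```

```text
time_s: 1.98
ee_pos: [476.8, -110.3, 213.7]
ee_rot: [-180.0, 0.0, 57.4]
force: [0.2, -0.0, -0.8]
gripper_width: 91.3
tool shift mm [74.2   0.18 63.64] [ 476.78 -110.33  213.7 ] [-1.7996e+02  4.0000e-02  5.7450e+01] [-14.4  10.6 100.3  -0.   69.1  18.2] [ 0.2  -0.05 -0.79] [-0.026 -0.064 -0.005]
```

```bash
python3 -m creep '{"offset":[[0.025,0,0.02],[0.025,0,0.02],[0.024,0,0.02],[0,0,0],[0,0,0]],"rotation":[[0,0,0],[0,0,0],[0,0,0],[0,0,0],[0,0,0]]}'; python3 d.py 516.8 -47.9 63;python3 - <<'E'
from h import *
for n,r in(("top",(140,260,220,330)),("scene",(170,275,235,345))):
    a=cv2.cvtColor(grab_frame(n),cv2.COLOR_RGB2BGR)[r[0]:r[1],r[2]:r[3]]
    cv2.imwrite(f"pics/{n}1.png",cv2.resize(a,None,fx=5,fy=5,interpolation=cv2.INTER_CUBIC))
E
```

```text
time_s: 2.6
ee_pos: [517.0, -47.7, 154.3]
ee_rot: [180.0, 0.0, 57.5]
force: [0.6, -0.0, -0.3]
gripper_width: 91.1
tool shift mm [-0.24 -0.14 91.34] [517.04 -47.72 154.34] [1.7998e+02 3.0000e-02 5.7540e+01] [ -6.5  16.  102.2  -0.   61.8  26. ] [ 0.59 -0.04 -0.27] [-0.031 -0.052  0.024]
```

View pics/scene1.png

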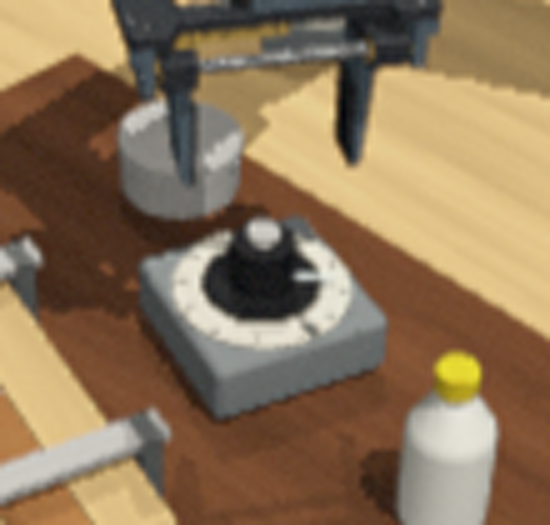

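View pics/top1.png

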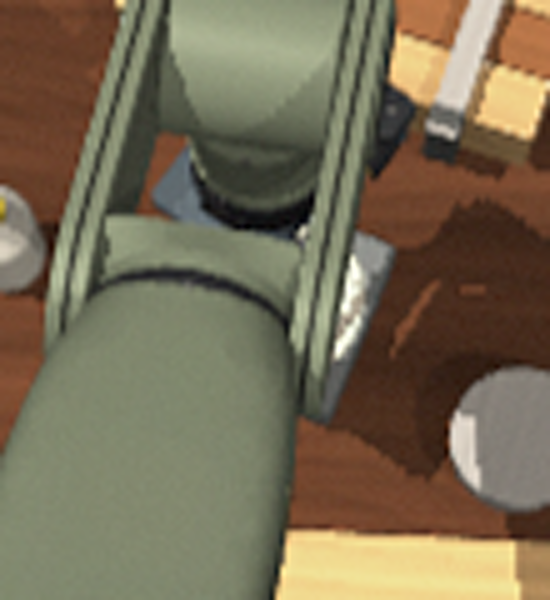

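The scene view shows the open fingers standing over the knob, with tips at zoom (187,183) and (355,163) and the plunger at (264,232). The arm hides the dial in the top view. I'll check the alignment numerically.

Run:
```python
from h import *
f=lambda x,y:((x+.5)/5-.5+235,(y+.5)/5-.5+170)
print(proj("scene",[517,-47.7,154.3]),f(271,173)); print(proj("scene",[517,-47.7,99]),f(264,232))
```

```text
[287.63996494 201.47163724] (288.8, 204.2)
[287.09121035 215.92066689] (287.4, 216.0)
```

```bash
python3 -m creep '{"offset":[[0,0,0.02],[0,0,0.02],[0,0,0.02],[0,0,0.02],[0,0,0]],"rotation":[[0,0,0],[0,0,0],[0,0,0],[0,0,0],[0,0,0]]}' 0.4 5; python3 -m creep '{"offset":[[0,0,0.004],[0,0,0],[0,0,0]],"rotation":[[0,0,0],[0,0,0],[0,0,0]]}'; python3 d.py 516.8 -47.9 63
```

```text
time_s: 3.32
ee_pos: [516.2, -47.5, 73.5]
ee_rot: [-179.9, 0.1, 57.6]
force: [-0.8, -0.4, 0.2]
gripper_width: 54.9
time_s: 3.7
ee_pos: [517.6, -47.1, 70.5]
ee_rot: [179.9, -0.0, 57.6]
force: [-0.2, -0.2, -0.8]
gripper_width: 54.5
tool shift mm [-1.14 -0.23  7.55] [517.6  -47.06  70.55] [ 1.7994e+02 -2.0000e-02  5.7630e+01] [ -6.5  21.2 108.4  -0.   50.2  25.9] [-0.2  -0.24 -0.81] [ 0.018 -0.053  0.013]
```

```bash
python3 -m creep '{"offset":[[0,0,0.003],[0,0,0.003],[0,0,0],[0,0,0]],"rotation":[[0,0,0],[0,0,0],[0,0,0],[0,0,0]]}' 0.5; python3 d.py 516.8 -47.9 63;  python3 -m creep '{"offset":[[0,0,0],[0,0,0],[0,0,0],[0,0,0]],"rotation":[[0,0,0],[0,0,0],[0,0,0],[0,0,0]]}' 0.6 3; python3 d.py 516.8 -47.9 63
```

```text
time_s: 4.2
ee_pos: [517.2, -46.9, 63.9]
ee_rot: [-180.0, 0.0, 57.6]
force: [0.4, -0.4, 0.6]
gripper_width: 45.7
tool shift mm [-1.04  0.15  0.86] [517.22 -46.94  63.86] [-1.800e+02  1.000e-02  5.764e+01] [ -6.5  21.7 108.9  -0.   49.4  25.9] [ 0.37 -0.36  0.64] [ 0.003 -0.041  0.026]
time_s: 4.7
ee_pos: [517.0, -46.9, 64.0]
ee_rot: [-180.0, 0.0, 57.6]
force: [-0.3, 1.0, 0.2]
gripper_width: 39.6
tool shift mm [-0.97  0.36  0.95] [517.01 -46.89  63.95] [-1.7998e+02  1.0000e-02  5.7630e+01] [ -6.5  21.7 108.9   0.   49.4  25.9] [-0.31  0.96  0.15] [ 0.096  0.065 -0.045]
```

```bash
python3 -m creep '{"offset":[[0,0,0.001],[0,0,0.001],[0,0,0.001],[0,0,0]],"rotation":[[0,0,0],[0,0,0],[0,0,0],[0,0,0]]}' 0.6 3; python3 d.py 516.8 -47.9 60
```

```text
time_s: 5.2
ee_pos: [517.0, -46.9, 60.9]
ee_rot: [-180.0, 0.0, 57.6]
force: [-2.2, 1.3, 3.4]
gripper_width: 40.0
tool shift mm [-0.99  0.36  0.87] [517.03 -46.88  60.87] [-1.7998e+02  1.0000e-02  5.7630e+01] [ -6.5  21.9 109.1   0.   49.   25.9] [-2.16  1.29  3.45] [ 0.277  0.364 -0.007]
```

```bash
python3 -m creep '{"offset":[[0,0,0.001],[0,0,0],[0,0,0]],"rotation":[[0,0,0],[0,0,0],[0,0,0]]}'; python3 d.py 516.8 -47.9 60
```

```text
time_s: 5.58
ee_pos: [517.1, -46.9, 60.2]
ee_rot: [-180.0, 0.0, 57.6]
force: [-3.4, 0.8, 6.1]
gripper_width: 39.7
tool shift mm [-1.02  0.33  0.25] [517.07 -46.86  60.25] [-179.99    0.     57.63] [ -6.5  22.  109.1   0.   48.9  25.9] [-3.39  0.77  6.08] [0.29  0.578 0.04 ]
```

```bash
python3 -m creep '{"offset":[[0,0,0.0005],[0,0,0],[0,0,0]],"rotation":[[0,0,0],[0,0,0],[0,0,0]]}'; python3 d.py 516.8 -47.9 60
```

```text
time_s: 5.95
ee_pos: [517.1, -46.9, 60.2]
ee_rot: [-180.0, -0.0, 57.6]
force: [-4.1, 1.3, 10.5]
gripper_width: 39.8
tool shift mm [-1.04  0.32  0.22] [517.09 -46.86  60.22] [-180.     -0.     57.63] [ -6.4  22.  109.1   0.   48.9  25.9] [-4.13  1.34 10.49] [0.27  0.788 0.05 ]
```

```bash
python3 -m creep '{"offset":[[0,0,0.0003],[0,0,0],[0,0,0]],"rotation":[[0,0,0],[0,0,0],[0,0,0]]}'; python3 d.py 516.8 -47.9 60
```

```text
time_s: 6.32
ee_pos: [517.1, -46.9, 60.2]
ee_rot: [180.0, -0.0, 57.6]
force: [-5.1, 1.7, 11.5]
gripper_width: 39.9
tool shift mm [-1.04  0.3   0.19] [517.1  -46.86  60.19] [ 1.800e+02 -1.000e-02  5.763e+01] [ -6.5  22.  109.1   0.   48.9  25.9] [-5.1   1.69 11.55] [ 0.341  0.85  -0.018]
```

```bash
python3 -m creep '{"offset":[[-0.0003,-0.0004,0.0005],[0,0,0],[0,0,0]],"rotation":[[0,0,0],[0,0,0],[0,0,0]]}'; python3 d.py 516.8 -47.9 60
```

```text
time_s: 6.7
ee_pos: [517.0, -46.8, 60.1]
ee_rot: [179.9, -0.0, 57.6]
force: [-5.0, 3.0, 14.7]
gripper_width: 39.5
tool shift mm [-1.02  0.35  0.14] [517.05 -46.85  60.14] [ 1.7995e+02 -4.0000e-02  5.7630e+01] [ -6.5  22.  109.2   0.   48.8  25.9] [-4.98  3.02 14.67] [0.436 0.909 0.002]
```

```bash
python3 -m creep '{"offset":[[0,-0.0007,0.0005],[0,0,0],[0,0,0]],"rotation":[[0,0,0],[0,0,0],[0,0,0]]}' 0.6 25; python3 d.py 516.8 -47.9 60
```

```text
time_s: 7.08
ee_pos: [517.1, -46.8, 60.1]
ee_rot: [179.9, -0.1, 57.6]
force: [-4.0, 1.5, 16.4]
gripper_width: 39.4
tool shift mm [-1.03  0.35  0.14] [517.05 -46.84  60.14] [ 1.7986e+02 -5.0000e-02  5.7640e+01] [ -6.4  21.9 109.3  -0.   48.7  25.9] [-4.    1.46 16.38] [0.261 0.935 0.049]
```

```bash
python3 -m creep '{"offset":[[0,-0.0005,0.0004],[0,0,0],[0,0,0]],"rotation":[[0,0,0],[0,0,0],[0,0,0]]}' 0.9 25; python3 d.py 516.8 -47.9 60
```

```text
time_s: 7.45
ee_pos: [517.0, -46.8, 60.1]
ee_rot: [179.8, -0.1, 57.6]
force: [-4.7, 0.7, 18.8]
gripper_width: 39.8
tool shift mm [-1.05  0.38  0.12] [517.04 -46.81  60.12] [ 1.798e+02 -6.000e-02  5.765e+01] [ -6.4  21.9 109.3  -0.   48.6  26. ] [-4.7   0.7  18.85] [ 0.141  0.948 -0.062]
```

```bash
python3 -m creep '{"offset":[[0,0,0],[0,0,0],[0,0,0],[0,0,0]],"rotation":[[0,0,3],[0,0,3],[0,0,0],[0,0,0]]}'; python3 d.py 516.8 -47.9 60
python3 - <<'E'
from h import *
a=cv2.cvtColor(grab_frame("scene"),cv2.COLOR_RGB2BGR)[195:265,245:330]
cv2.imwrite("pics/s2.png",cv2.resize(a,None,fx=8,fy=8,interpolation=cv2.INTER_CUBIC))
E
```

```text
time_s: 7.95
ee_pos: [517.3, -47.0, 60.1]
ee_rot: [179.8, -0.1, 51.6]
force: [-4.5, 0.2, 18.1]
gripper_width: 39.9
tool shift mm [-1.04  0.16  0.14] [517.32 -46.99  60.14] [ 1.7977e+02 -9.0000e-02  5.1630e+01] [-6.400e+00  2.190e+01  1.093e+02 -1.000e-01  4.860e+01  3.200e+01] [-4.55  0.21 18.11] [ 0.012  0.867 -0.168]
```

View pics/s2.png

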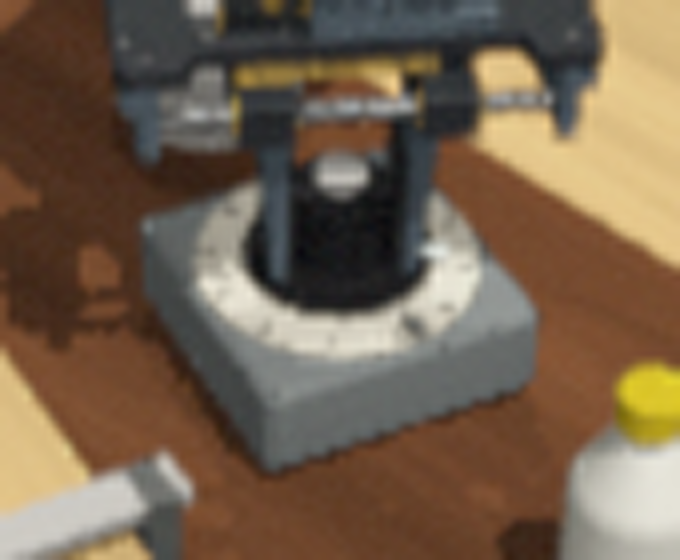

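The zoom shows the case corners unmoved at (148,225) and (535,315). The pointer end went from (445,242) to about (440,250), so the knob is turning on the case. I'll keep turning.

```bash
python3 -m creep '{"offset":[[0,0,0],[0,0,0],[0,0,0],[0,0,0]],"rotation":[[0,0,5],[0,0,5],[0,0,5],[0,0,0]]}'; python3 d.py 516.8 -47.9 60
```

```text
time_s: 8.5
ee_pos: [517.9, -47.5, 60.1]
ee_rot: [179.7, -0.2, 36.6]
force: [-2.1, -2.3, 16.7]
gripper_width: 39.4
tool shift mm [-1.09 -0.3   0.14] [517.85 -47.49  60.14] [ 1.7972e+02 -1.7000e-01  3.6620e+01] [-6.400e+00  2.190e+01  1.093e+02 -1.000e-01  4.850e+01  4.700e+01] [-2.1  -2.34 16.7 ] [-0.332  0.757 -0.258]
```

```bash
python3 -m creep '{"offset":[[0,0,0.0003],[0,0,0],[0,0,0],[0,0,0]],"rotation":[[0,0,5],[0,0,5],[0,0,5],[0,0,0]]}'; python3 d.py 516.8 -47.9 60
python3 - <<'E'
from h import *
a=cv2.cvtColor(grab_frame("scene"),cv2.COLOR_RGB2BGR)[195:265,245:330]
cv2.imwrite("pics/s3.png",cv2.resize(a,None,fx=8,fy=8,interpolation=cv2.INTER_CUBIC))
E
```

```text
time_s: 9.0
ee_pos: [518.3, -48.1, 60.1]
ee_rot: [179.7, -0.3, 21.6]
force: [-3.1, -4.2, 17.8]
gripper_width: 39.8
tool shift mm [-1.28 -0.74  0.14] [518.26 -48.11  60.15] [179.69  -0.26  21.65] [ -6.5  21.9 109.3  -0.2  48.4  62. ] [-3.1  -4.24 17.81] [-0.674  0.73  -0.213]
```

View pics/s3.png

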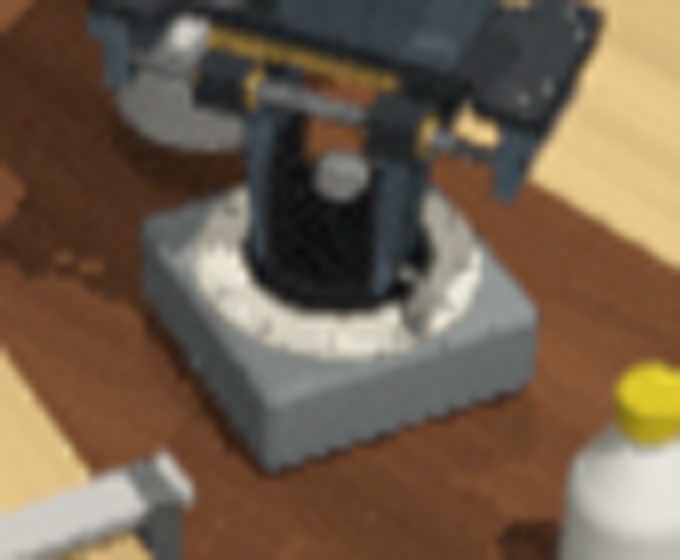

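The case is still in place, and the nib's end is now near zoom (430,282), closing on the tab at (418,322). I'll continue and take off some of the side load.

```bash
python3 -m creep '{"offset":[[-0.0005,0.0004,0.0001],[0,0,0],[0,0,0],[0,0,0]],"rotation":[[0,0,5],[0,0,5],[0,0,5],[0,0,0]]}'; python3 d.py 516.8 -47.9 60
python3 - <<'E'
from h import *
a=cv2.cvtColor(grab_frame("scene"),cv2.COLOR_RGB2BGR)[195:265,245:330]
cv2.imwrite("pics/s4.png",cv2.resize(a,None,fx=8,fy=8,interpolation=cv2.INTER_CUBIC))
E
```

```text
time_s: 9.55
ee_pos: [518.4, -48.9, 60.1]
ee_rot: [179.7, -0.4, 6.7]
force: [-1.2, -4.8, 18.1]
gripper_width: 39.4
tool shift mm [-1.51 -1.16  0.12] [518.43 -48.88  60.14] [179.74  -0.39   6.66] [ -6.5  21.9 109.3  -0.2  48.4  76.9] [-1.24 -4.83 18.11] [-0.807  0.638 -0.274]
```

View pics/s4.png

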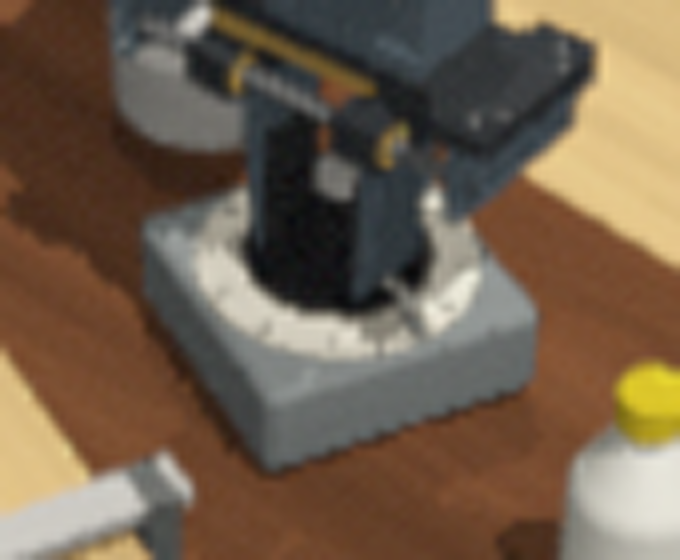

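The case is still in place, and the nib now shows from about (390,282) towards (415,305), just short of the marker. I'll compare that with the predicted pixel positions.

```bash
python3 - <<'E'
from h import *
g=lambda p:(8*(p[0]-245+.5)-.5,8*(p[1]-195+.5)-.5)
for a in (145,143,141,95,92,89,86,83,80,77,74):
    r=np.radians(a);u=np.array([np.cos(r),np.sin(r)])
    f=lambda R,z:np.round(g(proj("scene",[516.8+R*u[0],-48+R*u[1],z])))
    print(a,"tip",f(44,57),"nib25",f(25,60),"mk in",f(45,59),"mk out",f(56,59))
E
python3 - <<'E'
import cv2
a=cv2.imread("pics/s4.png")[220:360,340:500];cv2.imwrite("pics/s4z.png",cv2.resize(a,None,fx=4,fy=4))
a=cv2.imread("pics/z2.png")[220:360,340:500];cv2.imwrite("pics/z2z.png",cv2.resize(a,None,fx=4,fy=4))
E
```

```text
145 tip [447. 243.] nib25 [400. 242.] mk in [449. 239.] mk out [477. 236.]
143 tip [447. 245.] nib25 [400. 243.] mk in [450. 241.] mk out [478. 239.]
141 tip [448. 248.] nib25 [400. 244.] mk in [451. 244.] mk out [479. 242.]
95 tip [426. 303.] nib25 [387. 276.] mk in [428. 300.] mk out [451. 313.]
92 tip [422. 306.] nib25 [385. 277.] mk in [424. 303.] mk out [446. 316.]
89 tip [418. 309.] nib25 [383. 279.] mk in [420. 306.] mk out [441. 320.]
86 tip [413. 311.] nib25 [380. 280.] mk in [415. 309.] mk out [435. 323.]
83 tip [409. 314.] nib25 [378. 282.] mk in [411. 311.] mk out [429. 327.]
80 tip [404. 316.] nib25 [375. 283.] mk in [406. 313.] mk out [423. 330.]
77 tip [399. 318.] nib25 [372. 284.] mk in [401. 316.] mk out [417. 332.]
74 tip [394. 320.] nib25 [369. 285.] mk in [396. 318.] mk out [410. 335.]
```

View pics/s4z.png

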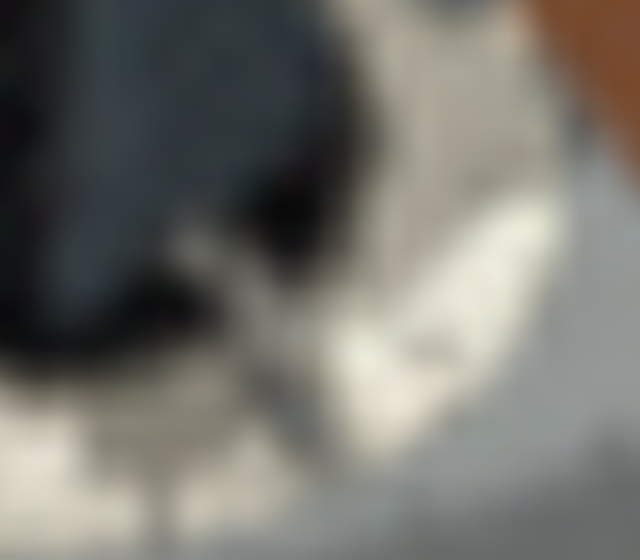

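View pics/z2z.png

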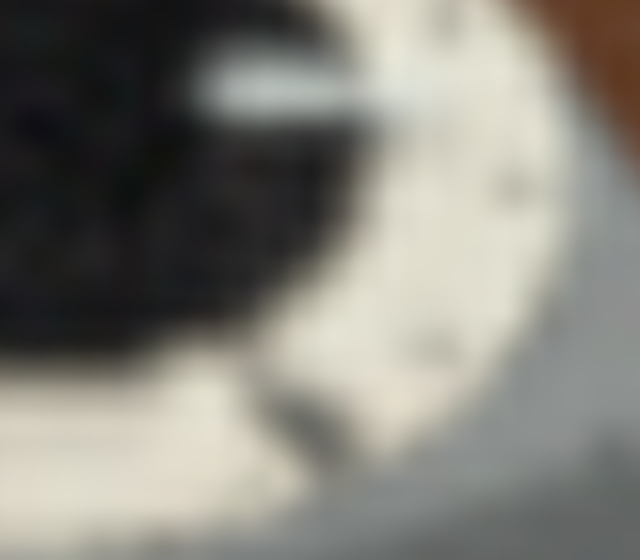

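```bash
python3 -m creep '{"offset":[[0,0.0004,0.0001],[0,0,0],[0,0,0],[0,0,0]],"rotation":[[0,0,5],[0,0,4],[0,0,0],[0,0,0]]}'; python3 d.py 516.8 -47.9 60
python3 - <<'E'
from h import *
a=cv2.cvtColor(grab_frame("scene"),cv2.COLOR_RGB2BGR)[222:240,287:308]
cv2.imwrite("pics/s5.png",cv2.resize(a,None,fx=32,fy=32,interpolation=cv2.INTER_CUBIC))
E
```

```text
time_s: 10.1
ee_pos: [518.4, -49.4, 60.1]
ee_rot: [179.8, -0.4, -2.3]
force: [-2.1, -5.3, 17.3]
gripper_width: 39.7
tool shift mm [-1.71 -1.39  0.13] [518.45 -49.36  60.15] [179.8   -0.43  -2.33] [ -6.6  21.9 109.3  -0.2  48.4  85.9] [-2.12 -5.32 17.28] [-0.794  0.651 -0.136]
```

View pics/s5.png

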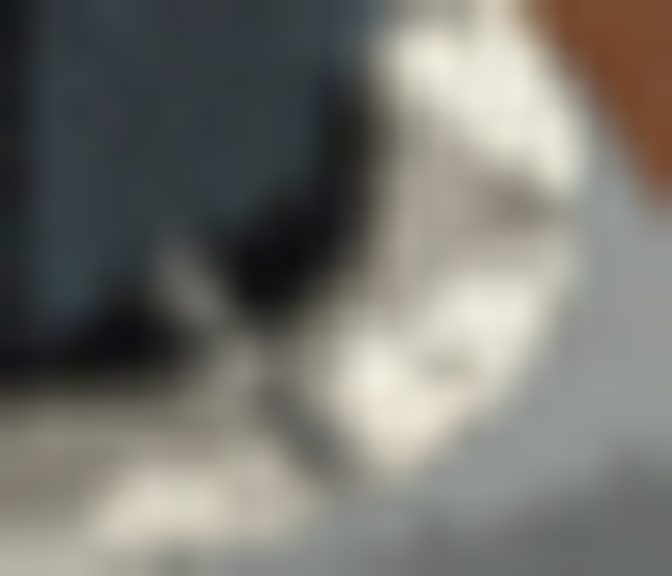

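The nib, from (170,265) to (240,370), now lines up with the tab, from (265,390) to (335,465). I'll relax the side load, let go, and check from the top camera.

```bash
python3 -m creep '{"offset":[[-0.0003,0.0007,0],[0,0,0],[0,0,0]],"rotation":[[0,0,0],[0,0,0],[0,0,0]]}'; python3 -m creep '{"offset":[[0,0,0],[0,0,0],[0,0,0],[0,0,0]],"rotation":[[0,0,0],[0,0,0],[0,0,0],[0,0,0]]}' 0.5 3;python3 -m creep '{"offset":[[0,0,-0.001],[0,0,-0.002],[0,0,-0.005],[0,0,-0.03],[0,0,-0.04]],"rotation":[[0,0,0],[0,0,0],[0,0,0],[0,0,0],[0,0,0]]}' 0.4; python3 d.py 516.8 -47.9 60
```

```text
time_s: 10.52
ee_pos: [518.5, -49.4, 60.2]
ee_rot: [179.9, -0.5, -2.4]
force: [-0.8, -2.0, 18.4]
gripper_width: 39.6
time_s: 11.02
ee_pos: [518.5, -49.4, 60.1]
ee_rot: [179.9, -0.5, -2.3]
force: [-1.9, -1.7, 17.6]
gripper_width: 40.2
time_s: 11.65
ee_pos: [514.3, -47.9, 134.9]
ee_rot: [180.0, 0.2, -2.4]
force: [0.8, -0.2, -0.7]
gripper_width: 54.6
tool shift mm [ 2.68 -0.13 74.92] [514.34 -47.93 134.93] [ 1.80e+02  1.70e-01 -2.36e+00] [ -6.6  17.  104.   -0.   59.3  85.8] [ 0.84 -0.16 -0.74] [ 0.011  0.035 -0.031]
```

```bash
python3 -m creep '{"offset":[[0,0,-0.04],[0,0.06,0],[0,0.06,0],[0,0.06,0],[0,0,0]],"rotation":[[0,0,0],[0,0,0],[0,0,0],[0,0,0],[0,0,0]]}'
python3 - <<'E'
from h import *
for n in("top","scene"): cv2.imwrite(f"pics/{n}6.png",cv2.cvtColor(grab_frame(n),cv2.COLOR_RGB2BGR))
a=cv2.imread("pics/top6.png")[164:239,235:320]; b=cv2.imread("pics/scene6.png")[195:265,245:330]
cv2.imwrite("pics/z61.png",cv2.resize(a,(800,600),interpolation=cv2.INTER_CUBIC))
cv2.imwrite("pics/z62.png",cv2.resize(b,None,fx=8,fy=8,interpolation=cv2.INTER_CUBIC))
E
```

```text
time_s: 12.28
ee_pos: [507.3, -231.5, 174.7]
ee_rot: [179.9, 0.0, -2.7]
force: [-0.2, 0.8, -0.4]
gripper_width: 54.4
```

View pics/z61.png

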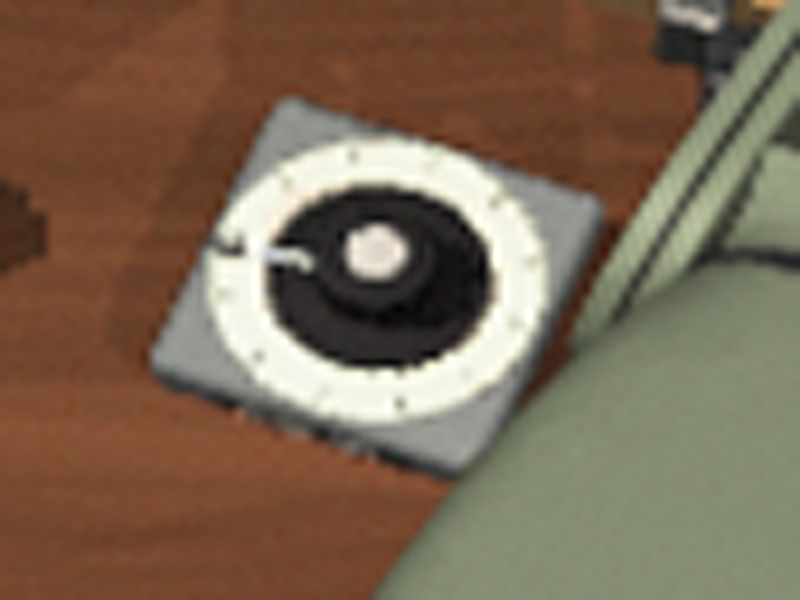

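View pics/z62.png

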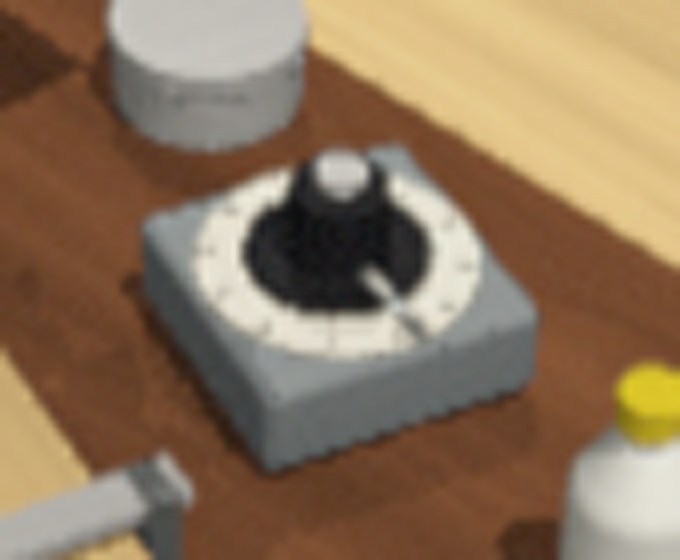

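Both zooms show the nib collinear with the tab: in the top view the nib runs (305,262)→(262,253) and the tab sits at (230,246). The case corners are where they were. Next I'll close the fingers and go above the plunger.

```bash
python3 -m creep '{"offset":[[0,-0.061,0],[0,-0.061,0],[0,-0.0605,0],[0,0,0],[0,0,0]],"rotation":[[0,0,0],[0,0,0],[0,0,0],[0,0,0],[0,0,0]]}' 1 10; python3 d.py 517.3 -48.3 106
```

```text
time_s: 13.0
ee_pos: [515.0, -44.5, 175.3]
ee_rot: [180.0, 0.0, -2.2]
force: [-0.4, -1.2, -0.2]
gripper_width: 7.5
tool shift mm [ 2.47  3.69 69.27] [514.98 -44.48 175.27] [179.97   0.    -2.21] [ -6.2  14.8 100.6  -0.   64.6  86. ] [-0.35 -1.21 -0.24] [0.055 0.037 0.001]
```

```bash
python3 -m creep '{"offset":[[0.0025,0.0037,0.02],[0,0,0.02],[0,0,0.02],[0,0,0],[0,0,0]],"rotation":[[0,0,0],[0,0,0],[0,0,0],[0,0,0],[0,0,0]]}'; python3 d.py 517.3 -48.3 102;python3 - <<'E'
from h import *
b=cv2.cvtColor(grab_frame("scene"),cv2.COLOR_RGB2BGR)[195:265,245:330]
cv2.imwrite("pics/z7.png",cv2.resize(b,None,fx=8,fy=8,interpolation=cv2.INTER_CUBIC))
E
```

```text
time_s: 13.62
ee_pos: [518.1, -50.1, 115.9]
ee_rot: [180.0, -0.1, -2.4]
force: [-0.6, -0.9, 0.4]
gripper_width: 0.4
tool shift mm [-0.86 -1.74 13.91] [518.07 -50.07 115.91] [ 1.7998e+02 -7.0000e-02 -2.4300e+00] [ -6.8  18.3 105.1  -0.   56.5  85.7] [-0.64 -0.86  0.45] [0.065 0.051 0.005]
```

View pics/z7.png

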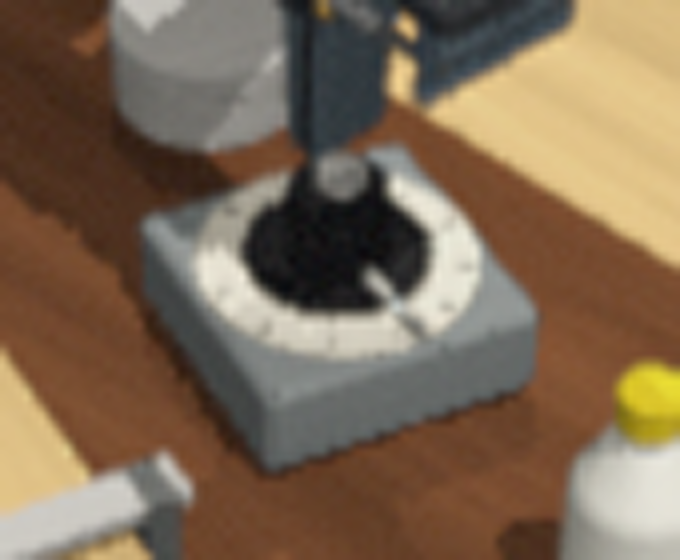

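The closed fingertips stand right over the plunger at (343,172). I'll descend in small steps and watch the force.

```bash
python3 -m creep '{"offset":[[-0.0005,-0.0012,0.006],[0,0,0.006],[0,0,0],[0,0,0]],"rotation":[[0,0,0],[0,0,0],[0,0,0],[0,0,0]]}'; python3 d.py 517.3 -48.3 99; python3 -m creep '{"offset":[[0,0,0.002],[0,0,0.001],[0,0,0.001],[0,0,0],[0,0,0]],"rotation":[[0,0,0],[0,0,0],[0,0,0],[0,0,0],[0,0,0]]}'; python3 d.py 517.3 -48.3 94
```

```text
time_s: 14.18
ee_pos: [517.1, -48.0, 103.2]
ee_rot: [180.0, 0.0, -2.4]
force: [-0.1, 0.7, 0.1]
gripper_width: 0.6
tool shift mm [0.17 0.25 4.23] [517.14 -48.04 103.23] [179.99   0.    -2.36] [ -6.6  19.  106.2  -0.   54.8  85.8] [-0.1   0.71  0.14] [0.041 0.056 0.021]
time_s: 14.8
ee_pos: [517.2, -48.1, 99.3]
ee_rot: [180.0, -0.0, -2.4]
force: [-0.4, -0.2, 0.1]
gripper_width: 0.3
tool shift mm [0.14 0.2  5.29] [517.16 -48.09  99.29] [ 1.80e+02 -1.00e-02 -2.37e+00] [ -6.6  19.3 106.4  -0.   54.3  85.8] [-0.39 -0.19  0.08] [0.001 0.035 0.038]
```

```bash
python3 -m creep '{"offset":[[0,0,0.001],[0,0,0.001],[0,0,0.001],[0,0,0],[0,0,0]],"rotation":[[0,0,0],[0,0,0],[0,0,0],[0,0,0],[0,0,0]]}'; python3 d.py 517.3 -48.3 94; python3 -m creep '{"offset":[[0,0,0.001],[0,0,0.0005],[0,0,0],[0,0,0]],"rotation":[[0,0,0],[0,0,0],[0,0,0],[0,0,0]]}'; python3 d.py 517.3 -48.3 94
```

```text
time_s: 15.42
ee_pos: [517.2, -48.1, 96.4]
ee_rot: [180.0, -0.0, -2.4]
force: [-1.3, -0.5, 4.3]
gripper_width: 0.7
tool shift mm [0.11 0.19 2.37] [517.2  -48.1   96.37] [ 1.7999e+02 -1.0000e-02 -2.3700e+00] [ -6.6  19.5 106.7  -0.   53.9  85.8] [-1.26 -0.51  4.29] [0.076 0.193 0.013]
time_s: 15.92
ee_pos: [517.2, -48.1, 94.8]
ee_rot: [180.0, -0.0, -2.4]
force: [-0.8, 0.3, 5.3]
gripper_width: 0.5
tool shift mm [0.13 0.2  0.81] [517.18 -48.09  94.81] [ 1.80e+02 -1.00e-02 -2.37e+00] [ -6.6  19.6 106.8  -0.   53.6  85.8] [-0.8   0.25  5.34] [0.052 0.149 0.046]
```

```bash
python3 -m creep '{"offset":[[0,0,0.0005],[0,0,0.0005],[0,0,0],[0,0,0]],"rotation":[[0,0,0],[0,0,0],[0,0,0],[0,0,0]]}'; python3 d.py 517.3 -48.3 94
```

```text
time_s: 16.42
ee_pos: [517.2, -48.1, 94.2]
ee_rot: [180.0, -0.0, -2.4]
force: [-1.0, -0.4, 7.3]
gripper_width: 0.5
tool shift mm [0.09 0.2  0.19] [517.22 -48.1   94.19] [ 1.7999e+02 -3.0000e-02 -2.3600e+00] [ -6.6  19.6 106.8  -0.   53.5  85.8] [-0.99 -0.39  7.28] [ 0.039  0.262 -0.013]
```

```bash
python3 -m creep '{"offset":[[0,0,0.0005],[0,0,0],[0,0,0]],"rotation":[[0,0,0],[0,0,0],[0,0,0]]}'; python3 d.py 517.3 -48.3 94
```

```text
time_s: 16.8
ee_pos: [517.3, -48.1, 94.1]
ee_rot: [180.0, -0.0, -2.4]
force: [-2.4, 1.5, 9.2]
gripper_width: 0.4
tool shift mm [0.04 0.2  0.11] [517.27 -48.1   94.11] [ 1.7999e+02 -4.0000e-02 -2.3700e+00] [ -6.6  19.6 106.8  -0.   53.5  85.8] [-2.38  1.46  9.25] [ 0.079  0.452 -0.023]
```

The plunger is against its end stop: z has stalled at 94.1 and the force has risen to 9 N. I'll let go, back off and check.

```bash
python3 -m creep '{"offset":[[0,0,0],[0,0,-0.002],[0,0,-0.004],[0,0,-0.01],[0,0,-0.03]],"rotation":[[0,0,0],[0,0,0],[0,0,0],[0,0,0],[0,0,0]]}'; python3 -m creep '{"offset":[[0,0,-0.05],[0,0.06,0],[0,0.06,0],[0,0.06,0],[0,0,0]],"rotation":[[0,0,0],[0,0,0],[0,0,0],[0,0,0],[0,0,0]]}'
python3 - <<'E'
from h import *
for n in("top","scene"): cv2.imwrite(f"pics/{n}8.png",cv2.cvtColor(grab_frame(n),cv2.COLOR_RGB2BGR))
a=cv2.imread("pics/top8.png")[164:239,235:320]; b=cv2.imread("pics/scene8.png")[195:265,245:330]
cv2.imwrite("pics/z81.png",cv2.resize(a,(800,600),interpolation=cv2.INTER_CUBIC))
cv2.imwrite("pics/z82.png",cv2.resize(b,None,fx=8,fy=8,interpolation=cv2.INTER_CUBIC))
print(env.state()["force"])
E
```

```text
time_s: 17.42
ee_pos: [515.7, -47.9, 138.3]
ee_rot: [-180.0, 0.3, -2.4]
force: [0.3, 0.2, 0.6]
gripper_width: 0.4
time_s: 18.05
ee_pos: [509.1, -231.5, 189.0]
ee_rot: [180.0, 0.0, -2.7]
force: [-0.7, -0.0, -0.2]
gripper_width: 0.3
[0.63328538 0.46059871 0.12366966]
```

View pics/z81.png

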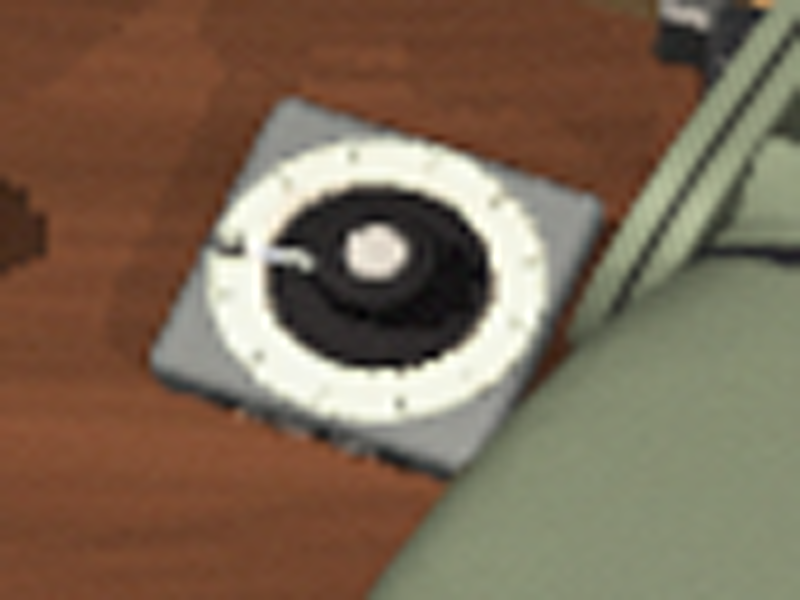

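View pics/z82.png

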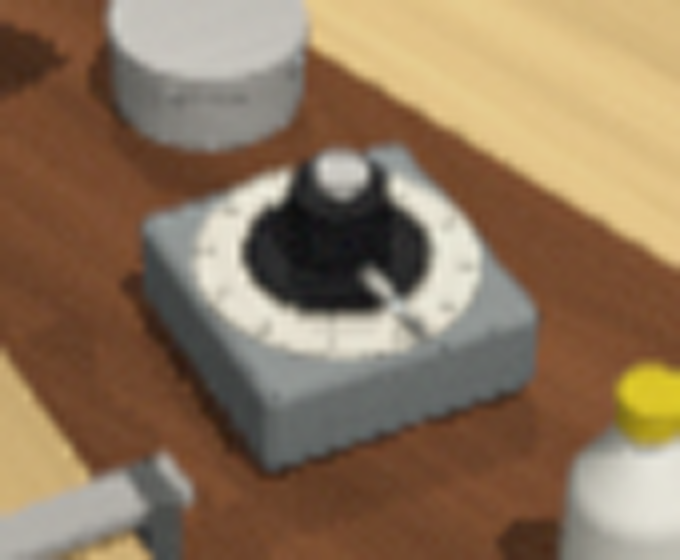

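Pictures unchanged: the nib is in line with the tab, the case hasn't moved, the plunger is out at (343,172) and the arm is clear. I'm handing in the job.

```bash
python3 -c "
from workcell import env
print(env.job_done())"
```

```text
the job is handed in; nothing more can be done
None
```

The timer is set and started, and I handed the job in at about 18 s of the 64 s allowed; the hand-in gives no verdict.

- **Knob:** I gripped it and pressed down with about 17–19 N. I turned it clockwise by about 60° until the nib met the marker tab, then let go.
- **Plunger:** I pushed it in with closed fingertips until it stopped at z ≈ 94.1 mm, about 5 mm in, with the force rising to 9 N. Then I let go.
- **Last checks:** Both camera views show the nib in line with the tab to within a couple of degrees. The visible case corners are where they started, the plunger is out again, and the arm is clear and touching nothing.
- **What disagreed:**
  - Midway through the turn, the scene picture put the pointer about 5° further on than the wrist angle did. The views taken after letting go showed it in line.
  - Side forces of up to about 6 N built up during the turn, and the case stayed put.
  - The fingers had not opened by the end of the release call, still at 40 mm, so they opened as I began to lift. The pictures afterwards showed no harm from that.

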